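# Snap the folding copy stand open and set the tablet on it

## Task

Open the folding stand on the desk: raise its panel by the pull tab, then press the bar on its side stay down past dead centre until it snaps and stays locked. Then take the tablet out of its dock and set it on the open stand, its lower edge on the ledge and about in the middle, its back flat against the panel, screen facing out and right way up. Leave the other things on the desk where they are.

Things in the scene. Friction and masses are not known exactly. Their poses are not given: they have to be found in the camera images.
- stand_hinge (a point): folding copy stand, fixed to the desk: dark steel frame about 205 mm long and 170 mm wide with an aluminium panel. This point is the middle of the panel's hinge axis, at the near edge, 36 mm above the desk. x points from the hinge to the rear of the stand, y along the hinge to its left, z up.
- panel (a joint): angle (rad) of the stand's panel (115 x 128 x 6 mm plate, hinged at its near edge). 0 folded (already 0.17 rad above level), grows as its far edge rises, up to a hard stop at 0.875, where it also is when locked open. Friction (2 to 5 N at the tab) keeps it wherever it is left. Lifting the panel, however far, never locks the stay.
- stay (a joint): fold angle (rad) of the two-link stay at the panel's left side, its 42 mm front link against the panel: 0 folded, 3.90 at dead centre (links in one straight line), 4.15 locked against its stop. About 3.2 with the panel left at 0.8, 3.5 at the panel's stop. From there on a spring resists; short of dead centre it springs back, beyond it snaps home by itself.
- pull_tab (a point): centre of the black barrel grip on the panel's pull tab, 18 mm thick, 28 mm wide, lying across; 152 mm from the hinge axis, 36 mm right of the panel's middle, free desk beneath when folded. Pinched on its flat ends it can pivot between the fingers. Turns with the panel: x up the slope, y along the hinge, z out of the face.
- press_bar (a point): centre of the black round press bar at the knee of the stay, 18 mm thick, 40 mm long, sticking out to the left of the stand. It moves on an arc of 102 mm about stay_pivot. With the panel raised to 0.8 or more, push it along its arc, down and towards the hinge, with 5 to 8 N: it passes dead centre and snaps to its stop, 75 mm behind and 53 mm above the hinge axis (some 25 mm forward, 28 mm down from 0.8).
- stay_pivot (a point): pivot of the stay's 102 mm rear link, on the stand's frame: 160 mm behind the hinge axis, at its height, left of the panel (the pivot itself gives up to 5 mm to the rear against a spring); axes as stand_hinge
- seat (a point): the inner corner where the panel's face meets its ledge (a lip 5 mm thick, standing 28 mm out from the face along the panel's near edge), in the middle of the panel's width. Turns with the panel: x up the slope of the face, y to the left along the ledge, z straight out of the face. The face runs 110 mm up from here, the ledge 64 mm to either side.
- tablet_mid (a point): centre of a grey tablet, 100 wide x 170 high x 12 mm thick, about 0.18 kg, standing upright in the dock with its black screen towards the robot. z up along its height, x out of its back (the screen looks along -x), y across its width.
- tablet_foot (a point): middle of the tablet's lower edge face, 85 mm below tablet_mid; axes as tablet_mid.
- tablet_screen (a point): middle of the tablet's screen side, 6 mm in front of tablet_mid; axes as tablet_mid.
- dock: grey tablet dock fixed to the desk, 70 x 124 mm and 34 mm high, with a slot 17 mm wide, 24 mm deep, floor 10 mm above the desk, in which the tablet stands loosely. Origin at the centre of its underside, x across the slot to the rear, y along it.
- cup: bystander: empty dark tool cup, 78 mm wide, 96 mm high; origin at its underside
- ink_a: bystander: ink bottle with a dark cap, 39 mm wide, 90 mm high; origin at its underside
- ink_b: bystander: ink bottle with a blue cap, 39 mm wide, 90 mm high; origin at its underside
- tin: bystander: flat lidded tin, 62 x 95 x 22 mm high; origin at its underside
- desk_stapler: bystander: desk stapler, 136 x 30 x 49 mm high; origin at its underside
- glue: bystander: glue stick standing upright, 26 mm wide, 90 mm high; origin at its underside
Things that resemble listed ones, but are neither listed nor needed, are in the scene too. What is meant by the part that bears tablet_mid is not brown, and is the larger of those in its own colour.

How it is judged:
By the outcome, as a careful person would: the job done as asked, in the order asked, and still so for the second after the job is handed in, with the robot touching nothing.
It also fails if it takes over 64 s, if anything falls off the work surface, if the arm or the gripper's body presses on something with over 40 N, if the wrist force passes 120 N, or if a joint passes its speed limit or range.

## Robot

A 7-joint arm with a two-finger parallel gripper is mounted at the origin on a cart in front of the work surface, level with it; the furniture and walls round the work are solid. World frame = base frame: x ahead of the robot, y to its left, z up, the work surface at z = 0. Lengths are in m, angles in rad, forces in N, time in s.
With the tool pointing down it reaches from about 0.4 to 0.875 m from the base axis. Payload 19.3 kg.
Tool frame: the origin (TCP) lies at the very end of the fingers, on their centre line; the grasp point (between the pads) lies 19 mm behind it; z points along the fingers, y is the direction in which the jaws open and shut (so a half turn about z gives the same grasp; the last joint's range is limited). The gripper opens to 85 mm and grips with 20 to 120 N. Pads are 22 mm wide; open, the fingers measure 114 mm over their backs; the gripper's body (76 mm by 85 mm) begins 54 mm behind the grasp point. The pads swing forward as they close: fully open they stand 13 mm farther back than shut.
Start: joints at [1.221, 0.521, -0.036, 1.599, 0.021, 1.021, -0.113], TCP at [0.173, -0.601, 0.2] pointing down, gripper open.
Joint ranges: [-2.91, 2.91], [-0.3, 2.13], [-1.5, 1.42], [0.17, 2.43], [-1.26, 4.41], [0.16, 1.93], [-2.52, 2.52]. Speed limits (rad/s): [1.89, 1.89, 2.39, 2.39, 3.01, 3.01, 3.01].

## Interface

Orientations are given as [roll, pitch, yaw] about the fixed x, y, z axes, in that order (R = Rz(yaw) Ry(pitch) Rx(roll)).
In Python, from workcell import bot, grab_frame, calibration, workorder gives the robot as it stands.
- The arm moves only by the tool move_arm, never from a script. Its arguments are lists of equal length, an entry for each row: "jaw": the closure in counts, from 0 (fully open) to 255 (shut); "dp": the shift along the tool's x, y, z in units of 800 mm (1.0 is 800 mm), a list of three; "rotation": the turn, a rotation vector about the tool's x, y, z in units of pi rad (1.0 is pi rad), a list of three. In form: {"jaw": [jaw, ...], "dp": [[dx, dy, dz], ...], "rotation": [[rx, ry, rz], ...]}. A call has 1 to 10 rows; each row shifts and turns the commanded pose from where the row before left it, along the tool's axes as they then stand; what a row does not reach is not made up. A row lasts 1/8 s, in which the tool goes at most 62.5 mm and 10.7 degrees, less where a joint would pass 70% of its speed; a pose out of reach is approached as far as the arm can. A call with a number of a shift or a turn outside -1 to 1 is refused whole. A call with a gripper value outside its range is refused whole. The fingers move at their own pace and stop on an object; "squeeze" is the grip in N (left out, the last holds). Time passes only in rows, so rows that do not move let the fingers close. It gives the time, the measured TCP pose, the force and the opening at its end, in the units of the state.
- bot.observe(): the state, without advancing time (a new reading comes with each control period).
- grab_frame(name): name is "side" or "top" or "wrist"; returns the picture (384x512x3 uint8, blue, green, red); there is no depth.
- calibration(name): a dict with "camera_matrix" (3x3 intrinsics, pixels), "T" (4x4, takes a point from camera to world coordinates). Camera axes: x right, y down, z forward; pixel columns grow to the right and rows downward; lengths in m; the calibration is good to about 2 mm. A picture is of the moment at which its call begins: read the wrist's pose just before it. calibration takes no time and is no camera call; for the wrist camera it gives the pose at the moment of the call.
- workorder.job_done(): hands the job in, once; it reports no verdict.
The state is a dict: "clock": time; "qpos": joint angles; "qd": joint speeds; "joint_efforts": joint torques, N m; "position": TCP position; "tool_rot": TCP orientation; "force": force on the tool from outside, world axes, zero at the start; "moment": the same for the moment, N m; "grip_width": finger opening in m.
Only numpy, scipy, OpenCV 4.12 (cv2) and the standard library are available. Lean on these libraries where they do the work, as an engineer would, in place of code of your own. Each camera call takes 0.05 s, during which the arm holds its last target. There are 200 camera calls.

## Working session

There is one attempt and no reset: what is moved stays moved. The work goes in short steps, Python scripts to look and compute and a tool call to move; the robot and the scene stay as the last step left them, time stands still between calls to the robot, and variables do not carry over. Pictures are saved under pics/ and viewed, about 8 in all and at most 12, crops included, and the job is handed in when it is done.

Besides the shell and the picture viewer there is one more tool, called as a command line: name --argument value ..., lists and objects as JSON in quotes. move_arm: Moves the arm, as the interface text tells. Shifts and turns lie within -1 to 1; 1 stands for 800 mm of shift or pi rad of turn. Its arguments: {"type":"object","properties":{"jaw":{"type":"array","items":{"type":"number"}},"dp":{"type":"array","items":{"type":"array","items":{"type":"number","minimum":-1,"maximum":1}}},"rotation":{"type":"array","items":{"type":"array","items":{"type":"number","minimum":-1,"maximum":1}}},"squeeze":{"type":"number"}},"required":["jaw","dp","rotation"]}

```bash
mkdir -p pics; ls; python3 - <<'E'
from workcell import bot, grab_frame, calibration, workorder
import cv2, numpy as np
np.set_printoptions(precision=4,suppress=True)
for n in ("side","top"):
    im=grab_frame(n); cv2.imwrite(f"pics/{n}0.png",im)
    c=calibration(n); print(n,c["camera_matrix"].tolist()); print(np.array(c["T"]))
print(bot.observe())
E
```

```text
pics
side [[413.31430473072857, 0.0, 255.60138258793856], [0.0, 413.31430473072857, 188.13028060536257], [0.0, 0.0, 1.0]]
[[-0.999   0.0389 -0.0216  0.6119]
 [ 0.0376  0.4781 -0.8775  1.0096]
 [-0.0238 -0.8774 -0.4791  0.6243]
 [ 0.      0.      0.      1.    ]]
top [[491.0241802272164, 0.0, 256.34121246173066], [0.0, 491.0241802272164, 199.5225502556937], [0.0, 0.0, 1.0]]
[[ 0.0026 -0.9932  0.1163  0.4207]
 [-1.     -0.0035 -0.0079  0.0055]
 [ 0.0082 -0.1163 -0.9932  1.4834]
 [ 0.      0.      0.      1.    ]]
{'clock': 0.1, 'qpos': array([ 1.2208,  0.522 , -0.0363,  1.5999,  0.0212,  1.0211, -0.1128]), 'qd': array([ 0.0009, -0.0013, -0.    , -0.0022,  0.0013, -0.0003, -0.0005]), 'joint_efforts': array([  0.0045, -92.8466,   1.9846, -37.0529,   0.0182,   0.0053,
        -0.0001]), 'position': array([ 0.1725, -0.6004,  0.1998]), 'tool_rot': array([-3.1406,  0.0001,  0.2798]), 'force': array([-0.6032,  0.1086,  0.8739]), 'moment': array([ 0.0211,  0.0128, -0.0006]), 'grip_width': 0.08543873171799005}
```

View pics/side0.png

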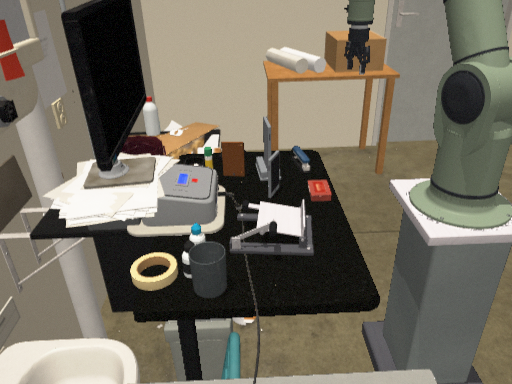

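View pics/top0.png

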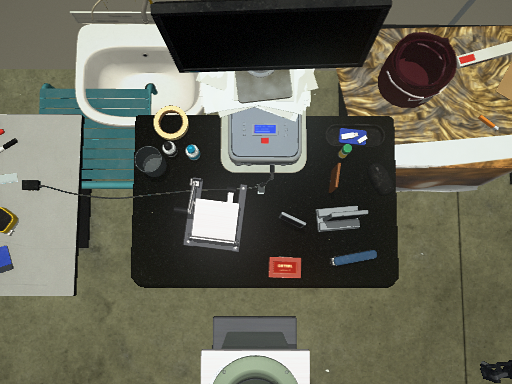

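The top view shows the stand at about (213,218), the dock with the tablet at about (342,217), the tin at (285,267), the stapler at (353,257), a small grey thing at (293,218) and a brown one at (335,177). Next I'll take a close crop.

```bash
python3 - <<'E'
import cv2,numpy as np
t=cv2.imread("pics/top0.png"); s=cv2.imread("pics/side0.png")
a=cv2.resize(t[170:260,170:260],(400,400),interpolation=cv2.INTER_CUBIC)
b=cv2.resize(t[170:260,300:390],(400,400),interpolation=cv2.INTER_CUBIC)
c=cv2.resize(s[190:260,220:320],(800,560)[:2],interpolation=cv2.INTER_CUBIC)
c=cv2.resize(s[192:257,222:322],(308,200),interpolation=cv2.INTER_CUBIC)
d=cv2.resize(s[110:210,215:345],(260,200),interpolation=cv2.INTER_CUBIC)
bot=np.zeros((200,800,3),np.uint8); bot[:,:308]=c; bot[:,320:580]=d
cv2.imwrite("pics/crop0.png",np.vstack([np.hstack([a,b]),bot]))
E
```

```text
(no output)
```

View pics/crop0.png

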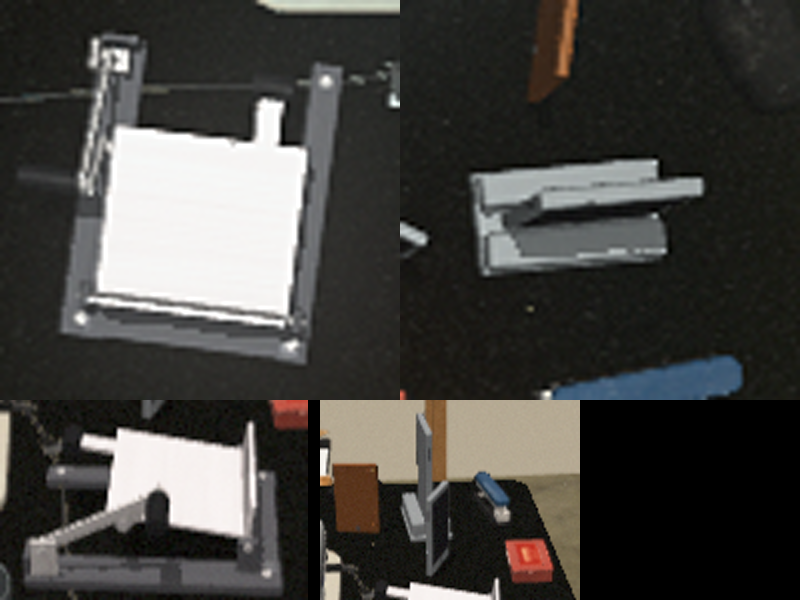

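```bash
cat > h.py <<'E'
import numpy as np, cv2
from workcell import bot, grab_frame, calibration, workorder
from scipy.spatial.transform import Rotation as Rn
np.set_printoptions(precision=4,suppress=True)
def ray(n,px,c=None):
    c=c or calibration(n); T=np.array(c["T"]); d=T[:3,:3]@np.linalg.solve(np.array(c["camera_matrix"]),[px[0],px[1],1.])
    return T[:3,3],d/np.linalg.norm(d)
def onz(n,px,z,c=None):
    o,d=ray(n,px,c); return o+d*(z-o[2])/d[2]
def tri(r1,r2):
    A=np.stack([r1[1],-r2[1]],1); t=np.linalg.lstsq(A,r2[0]-r1[0],rcond=None)[0]
    p,q=r1[0]+r1[1]*t[0],r2[0]+r2[1]*t[1]; return (p+q)/2,np.linalg.norm(p-q)
def plan(pos,R):
    """dp/rotation units from current measured pose to target pose (one leg)"""
    s=bot.observe(); R0=Rn.from_euler('xyz',s["tool_rot"])
    return R0.inv().apply(np.array(pos)-s["position"])/.8,(R0.inv()*R).as_rotvec()/np.pi
E
python3 - <<'E'
from h import *
a=lambda u,v:(170+u/4.4444-.4,170+v/4.4444-.4)
b=lambda u,v:(300+u/4.4444-.4,170+v/4.4444-.4)
s=lambda u,v:(222+u/3.08-.3,192+(v-400)/3.08-.3)
for n,p,z in [("frFL",(62,332),.02),("frFR",(303,362),.02),("frRR",(342,70),.02),("boltFL",(82,317),.025),("boltFR",(290,347),.025),("boltRR",(325,80),.025),
 ("panRL",(115,127),.056),("panRR",(306,150),.056),("ledgeL",(90,298),.065),("ledgeR",(298,325),.065),("tab",(272,90),.062)]:
    print(n,onz("top",a(*p),z))
print("tab",tri(ray("top",a(272,88)),ray("side",s(72,440))))
print("bar end",tri(ray("top",a(20,174)),ray("side",s(157,512))))
print("bar",onz("top",a(50,178),.06))
for n,p,z in [("tabL",(530,202),.18),("tabR",(703,185),.18),("tabLb",(543,190),.18),("dockNL",(480,275),.03),("dockNR",(662,258),.03),("dockRL",(473,175),.034),("dockRR",(657,160),.034)]:
    print(n,onz("top",b(*p),z))
E
```

```text
frFL [0.4576 0.2094 0.02  ]
frFR [0.4381 0.0485 0.02  ]
frRR [0.6349 0.0235 0.02  ]
boltFL [0.4674 0.1956 0.025 ]
boltFR [0.4479 0.0571 0.025 ]
boltRR [0.6273 0.0348 0.025 ]
panRL [0.5912 0.1722 0.056 ]
panRR [0.5764 0.0464 0.056 ]
ledgeL [0.4784 0.1855 0.065 ]
ledgeR [0.4614 0.0506 0.065 ]
tab [0.6153 0.0689 0.062 ]
tab (array([0.6172, 0.0689, 0.0619]), np.float64(0.0011220976919509675))
bar end (array([0.5563, 0.2282, 0.0923]), np.float64(0.00014378310516293175))
bar [0.5569 0.2137 0.06  ]
tabL [ 0.5331 -0.4389  0.18  ]
tabR [ 0.5437 -0.5437  0.18  ]
tabLb [ 0.5404 -0.447   0.18  ]
dockNL [ 0.4971 -0.4548  0.03  ]
dockNR [ 0.5088 -0.5771  0.03  ]
dockRL [ 0.5637 -0.4511  0.034 ]
dockRR [ 0.5742 -0.575   0.034 ]
```

The tab triangulates to (0.617, 0.069, 0.062), with stand yaw about -0.122 and the hinge near (0.472, 0.123, 0.036). Next I'll move above the tab.

```bash
cat >> h.py <<'E'
def rows(pos,R,n,start=None):
    """n equal rows: world-linear shift + constant tool turn; prints rows rounded"""
    s=bot.observe(); R0=Rn.from_euler('xyz',s["tool_rot"]); p0=np.array(s["position"])
    if start: p0,R0=np.array(start[0]),start[1]
    rv=(R0.inv()*R).as_rotvec()/n; D=(np.array(pos)-p0)/n; Rk=R0; dp=[]
    for k in range(n):
        dp.append([round(float(x),4) for x in Rk.inv().apply(D)/.8]); Rk=Rk*Rn.from_rotvec(rv)
    print("step mm",np.linalg.norm(D)*1e3,"deg",np.degrees(np.linalg.norm(rv)))
    print("dp",str(dp).replace(" ","")); print("rot",[round(float(x),4) for x in rv/np.pi],"x",n)
    return np.array(pos),R
yaw=-.122
H=np.array([.472,.123,.036]); Sx=np.array([np.cos(yaw),np.sin(yaw),0]); Sy=np.array([-np.sin(yaw),np.cos(yaw),0]); Z=np.array([0,0,1.])
def W(x,y,z): return H+x*Sx+y*Sy+z*Z
def down(y=yaw,tilt=0):
    "tool down; tilt>0 leans the tool tip toward -stand x (toward robot)"
    return Rn.from_euler('xyz',[np.pi,0,y])*Rn.from_euler('y',tilt)
E
python3 - <<'E'
from h import *
p=W(.1498,-.036,.0257);print(p, down(tilt=.3).apply([0,0,1]))
rows([p[0],p[1],.16],down(),18)
E
```

```text
[0.6163 0.069  0.0617] [ 0.2933 -0.036  -0.9553]
step mm 44.67664337427276 deg 1.2789079836645416
dp [[0.0425,-0.0362,0.0028],[0.0416,-0.0371,0.0028],[0.0408,-0.038,0.0028],[0.0399,-0.0389,0.0028],[0.0391,-0.0398,0.0028],[0.0382,-0.0407,0.0028],[0.0373,-0.0415,0.0028],[0.0363,-0.0423,0.0028],[0.0354,-0.0431,0.0028],[0.0344,-0.0439,0.0028],[0.0334,-0.0447,0.0028],[0.0324,-0.0454,0.0028],[0.0314,-0.0461,0.0028],[0.0303,-0.0468,0.0028],[0.0293,-0.0475,0.0028],[0.0282,-0.0481,0.0028],[0.0271,-0.0487,0.0028],[0.026,-0.0493,0.0028]]
rot [-0.0, 0.0, 0.0071] x 18
```

move_arm --jaw '[105,105,105,105,105,105,105,105,105]' --dp '[[0.0425,-0.0362,0],[0.0416,-0.0371,0],[0.0408,-0.038,0],[0.0399,-0.0389,0],[0.0391,-0.0398,0],[0.0382,-0.0407,0],[0.0373,-0.0415,0],[0.0363,-0.0423,0],[0.0354,-0.0431,0]]' --rotation '[[0,0,0.0071],[0,0,0.0071],[0,0,0.0071],[0,0,0.0071],[0,0,0.0071],[0,0,0.0071],[0,0,0.0071],[0,0,0.0071],[0,0,0.0071]]'

```text
clock: 1.23
position: [0.3951, -0.2647, 0.2002]
tool_rot: [-3.142, 0.0, 0.078]
force: [0.0, -0.8, 0.4]
grip_width: 0.0501
```

move_arm --jaw '[105,105,105,105,105,105,105,105,105,105]' --dp '[[0.0344,-0.0439,0.005],[0.0334,-0.0447,0.005],[0.0324,-0.0454,0.005],[0.0314,-0.0461,0.005],[0.0303,-0.0468,0.005],[0.0293,-0.0475,0.005],[0.0282,-0.0481,0.005],[0.0271,-0.0487,0.005],[0.026,-0.0493,0.01],[0,0,0]]' --rotation '[[0,0,0.0071],[0,0,0.0071],[0,0,0.0071],[0,0,0.0071],[0,0,0.0071],[0,0,0.0071],[0,0,0.0071],[0,0,0.0071],[0,0,0.0071],[0,0,0]]'

```text
clock: 2.48
position: [0.6166, 0.0723, 0.159]
tool_rot: [-3.14, 0.002, -0.118]
force: [-0.5, 0.5, -0.7]
grip_width: 0.0501
```

```bash
python3 - <<'E'
from h import *
s=bot.observe(); print(s["qpos"])
c=calibration("wrist"); im=grab_frame("wrist"); 
K=np.array(c["camera_matrix"]);T=np.array(c["T"]); print(T)
for p in [W(.1498,-.036,.0257), W(0,0,0), W(.1498,-.05,.0257),W(.1498,-.022,.0257)]:
    q=T[:3,:3].T@(p-T[:3,3]); u=K@q/q[2]; print(u); cv2.circle(im,(int(u[0]),int(u[1])),3,(0,0,255),1)
cv2.imwrite("pics/w1.png",im)
E
```

```text
[-0.0901  0.5634 -0.1787  1.6448  0.1154  0.945  -1.9983]
[[-0.1165 -0.9432 -0.3111  0.6962]
 [-0.9932  0.1103  0.0378  0.0619]
 [-0.0013  0.3134 -0.9496  0.3306]
 [ 0.      0.      0.      1.    ]]
[261.0498 180.7397   1.    ]
[227.5479 302.6061   1.    ]
[276.7767 180.8241   1.    ]
[245.3222 180.6554   1.    ]
```

View pics/w1.png

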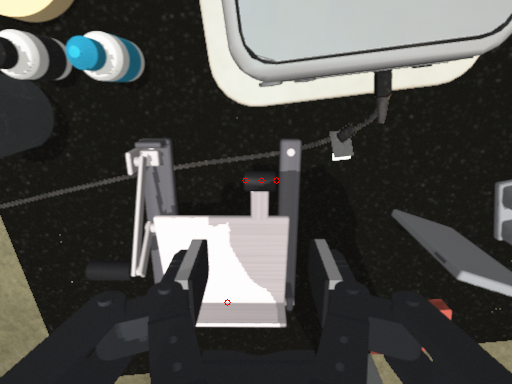

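The wrist view shows the tab at (262,181), which is where my estimate projects. I'll descend and pinch it.

move_arm --jaw '[105,105,105,105,255,255,255,255]' --dp '[[0,0.003,0.05],[0,0,0.05],[0,0,0.048],[0,0,0],[0,0,0],[0,0,0],[0,0,0],[0,0,0]]' --rotation '[[0,0,0],[0,0,0],[0,0,0],[0,0,0],[0,0,0],[0,0,0],[0,0,0],[0,0,0]]' --squeeze 40

```text
clock: 3.52
position: [0.6165, 0.0663, 0.0426]
tool_rot: [-3.141, -0.001, -0.122]
force: [-0.9, -0.2, 5.1]
grip_width: 0.0001
```

```bash
python3 - <<'E'
from h import *
s=bot.observe(); p0=s["position"]; print(p0,s["grip_width"],s["force"])
a0=.17; r=.152; n=13; a=a0
dp=[]
for k in range(n):
    b=a0+(k+1)*.86/n
    dx=r*(np.cos(b)-np.cos(a)); dz=r*(np.sin(b)-np.sin(a)); a=b
    dp.append([round(dx/.8,4),0,round(-dz/.8,4)])
print(dp)
E
```

```text
[0.6165 0.0663 0.0426] 9.501857594672762e-05 [-0.9404 -0.1636  5.056 ]
[[np.float64(-0.0025), 0, np.float64(-0.0123)], [np.float64(-0.0033), 0, np.float64(-0.0121)], [np.float64(-0.0041), 0, np.float64(-0.0119)], [np.float64(-0.0049), 0, np.float64(-0.0116)], [np.float64(-0.0057), 0, np.float64(-0.0112)], [np.float64(-0.0064), 0, np.float64(-0.0108)], [np.float64(-0.0071), 0, np.float64(-0.0104)], [np.float64(-0.0078), 0, np.float64(-0.0099)], [np.float64(-0.0084), 0, np.float64(-0.0093)], [np.float64(-0.009), 0, np.float64(-0.0088)], [np.float64(-0.0096), 0, np.float64(-0.0082)], [np.float64(-0.0101), 0, np.float64(-0.0075)], [np.float64(-0.0106), 0, np.float64(-0.0068)]]
```

The jaws shut on nothing, so I'll look.

```bash
python3 - <<'E'
from h import *
a=grab_frame("wrist"); b=grab_frame("side")
cv2.imwrite("pics/w2.png",np.hstack([cv2.resize(a,(480,360)),cv2.resize(b[150:270,215:315],(300,360),interpolation=cv2.INTER_CUBIC)]))
E
```

```text
(no output)
```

View pics/w2.png

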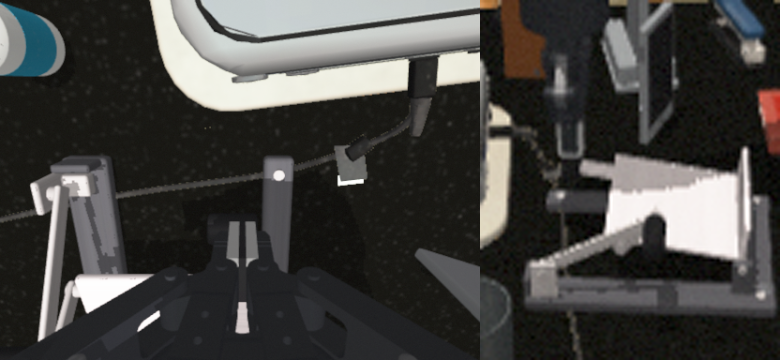

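```bash
python3 - <<'E'
from h import *
im=grab_frame("wrist"); c=calibration("wrist"); K=np.array(c["camera_matrix"]);T=np.array(c["T"])
s=bot.observe(); print(s["position"],s["tool_rot"],s["grip_width"])
crop=cv2.resize(cv2.convertScaleAbs(im[190:320,170:350],alpha=2.2,beta=25),(720,520),interpolation=cv2.INTER_CUBIC)
for p,col in [(s["position"],(0,255,0)),(s["position"]+[0,0,.019],(0,255,255)),(W(.1498,-.036,.0257),(0,0,255)),(W(.1498,-.022,.0257),(0,0,255)),(W(.1498,-.05,.0257),(0,0,255))]:
    q=T[:3,:3].T@(p-T[:3,3]); u=K@q/q[2]; print(u); cv2.circle(crop,(int((u[0]-170)*4),int((u[1]-190)*4)),5,col,2)
cv2.imwrite("pics/w3.png",crop)
E
```

```text
[0.6165 0.0663 0.0425] [-3.1414 -0.001  -0.1218] -7.165448532827619e-05
[256.8091 227.4611   1.    ]
[256.6549 242.3947   1.    ]
[251.6358 243.4022   1.    ]
[225.7032 243.3663   1.    ]
[277.5685 243.4382   1.    ]
```

View pics/w3.png

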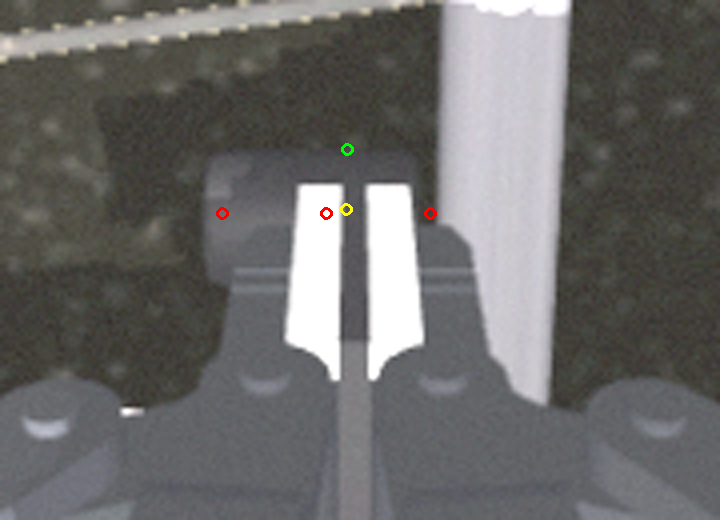

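```bash
python3 - <<'E'
from h import *
c=calibration("side");K=np.array(c["camera_matrix"]);T=np.array(c["T"])
im=grab_frame("side"); crop=cv2.resize(cv2.convertScaleAbs(im[165:240,215:290],alpha=1.8,beta=30),(600,600),interpolation=cv2.INTER_CUBIC)
s=bot.observe()
for p,col in [(s["position"],(0,255,0)),(s["position"]+[0,0,.019],(0,255,255)),(W(.1498,-.036,.0257),(0,0,255)),(W(.1498,-.022,.0257),(0,0,255)),(W(0,.06,0),(255,0,0))]:
    q=T[:3,:3].T@(p-T[:3,3]); u=K@q/q[2]; print(u[:2]); cv2.circle(crop,(int((u[0]-215)*8),int((u[1]-165)*8)),6,col,2)
cv2.imwrite("pics/s3.png",crop)
E
```

```text
[245.8019 210.4153]
[245.5502 204.32  ]
[245.6293 204.7887]
[245.0664 207.5388]
[302.7813 235.4225]
```

View pics/s3.png

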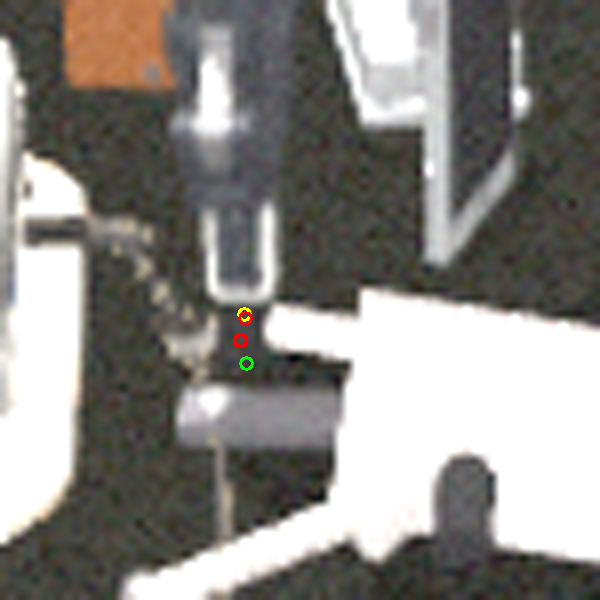

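The picture shows the real fingertips about 24 mm short of the reported TCP. They are resting on top of the barrel while the TCP projects well below it. I'll lift, open and regrasp about 27 mm deeper, which still clears the desk even if this reading is wrong.

move_arm --jaw '[255,105,105,105,105,105,105,255,255,255]' --dp '[[0,0,-0.035],[0,-0.005,0],[0,0,0],[0,0,0],[0,0,0.034],[0,0,0.035],[0,0,0],[0,0,0],[0,0,0],[0,0,0]]' --rotation '[[0,0,0],[0,0,0],[0,0,0],[0,0,0],[0,0,0],[0,0,0],[0,0,0],[0,0,0],[0,0,0],[0,0,0]]' --squeeze 40

```text
clock: 4.97
position: [0.6172, 0.0718, 0.016]
tool_rot: [-3.14, -0.002, -0.121]
force: [0.8, 6.6, -1.6]
grip_width: 0.0273
```

move_arm --jaw '[255,255]' --dp '[[0,0,0],[0,0,0]]' --rotation '[[0,0,0],[0,0,0]]'

```text
clock: 5.22
position: [0.6172, 0.0718, 0.016]
tool_rot: [-3.14, -0.002, -0.121]
force: [0.2, 7.1, -0.9]
grip_width: 0.0271
```

Gripped at 27 mm. Now raising it along the arc.

move_arm --jaw '[255,255,255,255,255,255,255,255,255,255]' --dp '[[-0.0025,0,-0.0123],[-0.0033,0,-0.0121],[-0.0041,0,-0.0119],[-0.0049,0,-0.0116],[-0.0057,0,-0.0112],[-0.0064,0,-0.0108],[-0.0071,0,-0.0104],[-0.0078,0,-0.0099],[-0.0084,0,-0.0093],[-0.009,0,-0.0088]]' --rotation '[[0,0,0],[0,0,0],[0,0,0],[0,0,0],[0,0,0],[0,0,0],[0,0,0],[0,0,0],[0,0,0],[0,0,0]]'

```text
clock: 6.48
position: [0.5693, 0.0776, 0.1023]
tool_rot: [-3.14, -0.001, -0.121]
force: [-0.0, 8.1, -8.5]
grip_width: 0.0271
```

move_arm --jaw '[255,255,255,255]' --dp '[[-0.0096,0,-0.0082],[-0.0101,0,-0.0075],[-0.0106,0,-0.0068],[0,0,0]]' --rotation '[[0,0,0],[0,0,0],[0,0,0],[0,0,0]]'

```text
clock: 6.98
position: [0.5452, 0.0806, 0.1206]
tool_rot: [-3.14, -0.001, -0.12]
force: [-0.5, 9.1, -5.4]
grip_width: 0.027
```

```bash
python3 - <<'E'
from h import *
a=grab_frame("side"); b=grab_frame("top"); cv2.imwrite("pics/s4f.png",a); cv2.imwrite("pics/t4f.png",b)
cv2.imwrite("pics/s4.png",np.hstack([cv2.resize(a[120:260,205:325],(420,490),interpolation=cv2.INTER_CUBIC),cv2.resize(b[150:260,160:250],(370,452),interpolation=cv2.INTER_CUBIC)[0:490] if 0 else cv2.resize(b[150:260,160:245],(379,490),interpolation=cv2.INTER_CUBIC)]))
print(bot.observe()["qpos"])
E
```

```text
[-0.1188  0.5104 -0.1829  1.8651  0.1253  0.7755 -2.0597]
```

View pics/s4.png

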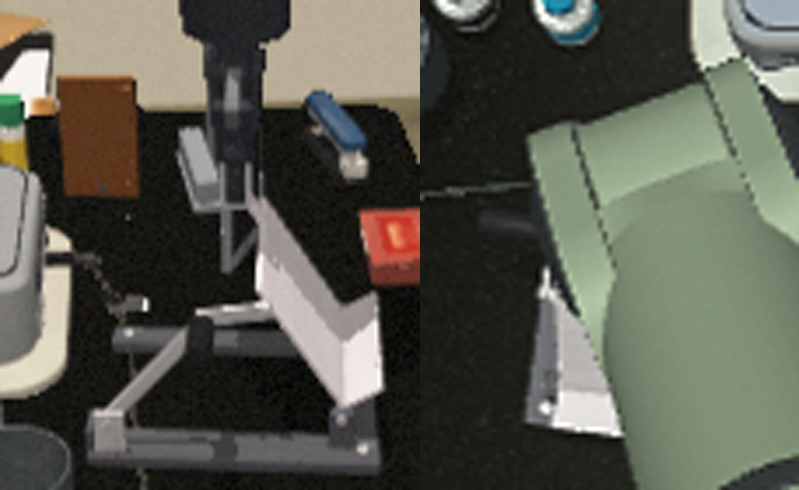

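The panel is raised to about 0.867, and the press bar shows at side pixel (262,217) and top pixel (181,200). I'll compute its position and release the tab.

move_arm --jaw '[105,105,105,105,105,255]' --dp '[[0,0,0],[0,0,0],[0,0,-0.04],[0,0,-0.05],[0,0,-0.05],[0,0,0]]' --rotation '[[0,0,0],[0,0,0],[0,0,0],[0,0,0],[0,0,0],[0,0,0]]'

```text
clock: 7.82
position: [0.5469, 0.079, 0.2345]
tool_rot: [-3.14, -0.005, -0.122]
force: [-0.2, -0.4, -0.9]
grip_width: 0.0335
```

```bash
python3 - <<'E'
from h import *
f=lambda u,v:(205+u/3.5-.4,120+v/3.5-.4)
g=lambda u,v:(160+(u-420)/4.455-.4,150+v/4.455-.4)
def st(p): d=p-H; return np.array([d@Sx,d@Sy,d[2]])
e,m=tri(ray("top",g(484,219)),ray("side",f(200,345))); print("bar left end",e,st(e),m)
e,m=tri(ray("top",g(512,222)),ray("side",f(200,338))); print("bar mid",e,st(e),m)
o,d=ray("side",f(105,430)); print("pivot at y=.1:", st(o+d*((H+.1*Sy)[1]-o[1])/d[1]))
a=grab_frame("side"); c=a[120:260,205:325]; cv2.imwrite("pics/s5f.png",a)
s=bot.observe(); print(s["position"],s["force"],s["grip_width"])
R=down(yaw+np.pi/2)
t=W(.1-.012,.115,0.085+.03+.01+.024)
print("target",t); rows(t,R,9)
R0=Rn.from_euler('xyz',s["tool_rot"]); print((R0.inv()*R).as_rotvec())
E
```

```text
bar left end [0.5812 0.225  0.1183] [0.096  0.1146 0.0823] 0.0013234250916539542
bar mid [0.5802 0.2082 0.1129] [0.097  0.0978 0.0769] 0.0008854000272349258
pivot at y=.1: [0.1595 0.1196 0.0163]
[0.5461 0.0788 0.2326] [ 0.103  -0.2332 -0.1661] 0.02601028075137365
target [0.5733 0.2264 0.185 ]
step mm 17.505222987164945 deg 10.001739904985739
dp [[0.0012,-0.0208,0.0066],[0.0048,-0.0203,0.0066],[0.0083,-0.0191,0.0066],[0.0115,-0.0174,0.0066],[0.0143,-0.0151,0.0066],[0.0168,-0.0124,0.0066],[0.0187,-0.0093,0.0066],[0.02,-0.0059,0.0066],[0.0207,-0.0024,0.0066]]
rot [0.0001, -0.0001, -0.0556] x 9
[ 0.0015 -0.0024 -1.5711]
```

```bash
cat >> h.py <<'E'
def press(th=.6): return Rn.from_rotvec(th*Sy)*down(yaw+np.pi/2)
OFF=.024
E
python3 - <<'E'
from h import *
R=press(); zt=R.apply([0,0,1]); C=W(.097,.098,.0815); print(C,zt)
st=rows(C-.02*zt,R,11)
E
```

```text
[0.5802 0.2085 0.1175] [-0.5604  0.0687 -0.8253]
step mm 15.280573556521228 deg 8.641450356554905
dp [[0.0033,-0.0151,0.0112],[0.0058,-0.014,0.0117],[0.0081,-0.0125,0.0119],[0.0103,-0.0107,0.012],[0.0121,-0.0087,0.012],[0.0137,-0.0064,0.0117],[0.0149,-0.0039,0.0113],[0.0157,-0.0013,0.0108],[0.0162,0.0014,0.0101],[0.0162,0.004,0.0093],[0.0158,0.0066,0.0084]]
rot [0.0136, -0.0137, -0.044] x 11
```

move_arm --jaw '[255,255,255,255,255,255,255,255,255,255]' --dp '[[0.0033,-0.0151,0.0112],[0.0058,-0.014,0.0117],[0.0081,-0.0125,0.0119],[0.0103,-0.0107,0.012],[0.0121,-0.0087,0.012],[0.0137,-0.0064,0.0117],[0.0149,-0.0039,0.0113],[0.0157,-0.0013,0.0108],[0.0162,0.0014,0.0101],[0.0162,0.004,0.0093]]' --rotation '[[0.0136,-0.0137,-0.044],[0.0136,-0.0137,-0.044],[0.0136,-0.0137,-0.044],[0.0136,-0.0137,-0.044],[0.0136,-0.0137,-0.044],[0.0136,-0.0137,-0.044],[0.0136,-0.0137,-0.044],[0.0136,-0.0137,-0.044],[0.0136,-0.0137,-0.044],[0.0136,-0.0137,-0.044]]'

```text
clock: 9.12
position: [0.586, 0.1955, 0.14]
tool_rot: [-2.582, 0.041, 1.316]
force: [0.2, -0.3, 1.4]
grip_width: 0.0002
```

move_arm --jaw '[255,255]' --dp '[[0.0158,0.0066,0.0084],[0,0,0]]' --rotation '[[0.0136,-0.0137,-0.044],[0,0,0]]'

```text
clock: 9.38
position: [0.5891, 0.2087, 0.1296]
tool_rot: [-2.535, 0.002, 1.454]
force: [-0.3, 0.4, -1.0]
grip_width: 0.0001
```

```bash
python3 - <<'E'
from h import *
s=bot.observe(); print(s["position"],s["qpos"],s["force"],s["grip_width"])
R=press(); print((Rn.from_euler('xyz',s["tool_rot"]).inv()*R).as_rotvec())
C0=W(.097,.098,.0815); zt=R.apply([0,0,1])
c=calibration("side");K=np.array(c["camera_matrix"]);T=np.array(c["T"])
im=grab_frame("side"); crop=cv2.resize(cv2.convertScaleAbs(im[140:250,215:325],alpha=1.5,beta=20),(600,600),interpolation=cv2.INTER_CUBIC)
p=s["position"]; z=Rn.from_euler('xyz',s["tool_rot"]).apply([0,0,1])
for q,col in [(p,(0,255,0)),(p-.024*z,(0,255,255)),(C0,(0,0,255))]:
    q=T[:3,:3].T@(q-T[:3,3]); u=K@q/q[2]; cv2.circle(crop,(int((u[0]-215)*5.4545),int((u[1]-140)*5.4545)),5,col,2)
cv2.imwrite("pics/s6.png",crop)
# push rows: arc
P=np.array([.16,0.]); ang=np.linspace(np.arctan2(.0815,-.063),np.arctan2(.053,-.085),8); ang=np.append(ang,ang[-1]+.03)
r=.102; pts=[W(.16+r*np.cos(a),.098,r*np.sin(a))+ (OFF-.009)*zt for a in ang]
Rc=Rn.from_euler('xyz',s["tool_rot"]); prev=p
for q in pts: print([round(float(v),4) for v in Rc.inv().apply(q-prev)/.8],end=","); prev=q
E
```

```text
[0.5891 0.2087 0.1296] [-0.0499  1.0238 -0.5745  1.0532  0.1454  1.6776 -0.647 ] [-0.3113  0.426  -0.9523] 5.801571673170288e-05
[-0.0066  0.0043  0.0033]
[-0.0014, 0.0009, 0.0378],[0.0, -0.0018, 0.0062],[0.0, -0.0015, 0.0063],[0.0, -0.0012, 0.0064],[0.0, -0.0008, 0.0064],[0.0, -0.0005, 0.0064],[0.0, -0.0002, 0.0065],[0.0, 0.0002, 0.0065],[0.0, 0.0002, 0.0038],
```

View pics/s6.png

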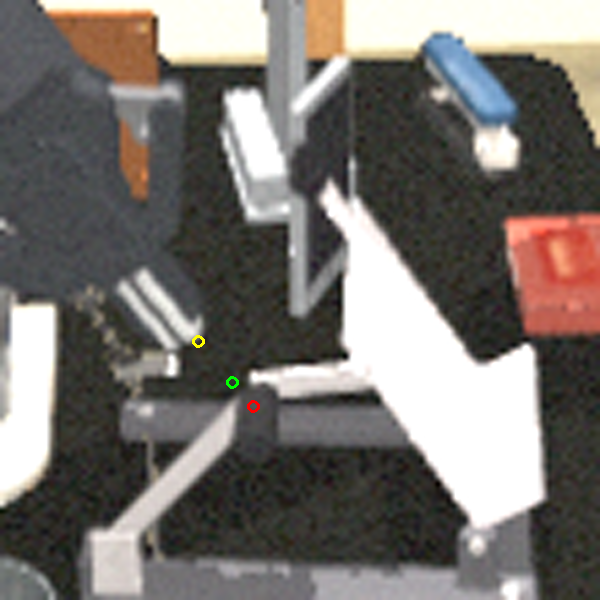

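The fingertip at (195,340) matches the 24 mm offset along the tool axis, and the bar sits at the red mark. Now I'll press it along its arc.

move_arm --jaw '[255,255,255,255,255,255,255]' --dp '[[-0.0014,0.0009,0.02],[0,0,0.0178],[0,-0.0018,0.0062],[0,-0.0015,0.0063],[0,-0.0012,0.0064],[0,-0.0008,0.0064],[0,0,0]]' --rotation '[[0,0,0],[0,0,0],[0,0,0],[0,0,0],[0,0,0],[0,0,0],[0,0,0]]'

```text
clock: 10.3
position: [0.5588, 0.2101, 0.093]
tool_rot: [-2.539, 0.001, 1.451]
force: [-0.2, 0.6, 2.9]
grip_width: -0.0002
```

move_arm --jaw '[255,255,255,255]' --dp '[[0,-0.0005,0.0064],[0,-0.0002,0.0065],[0,0.0002,0.0065],[0,0,0]]' --rotation '[[0,0,0],[0,0,0],[0,0,0],[0,0,0]]'

```text
clock: 10.8
position: [0.5492, 0.2109, 0.0797]
tool_rot: [-2.538, 0.002, 1.452]
force: [-0.1, 1.3, -0.7]
grip_width: -0.0002
```

move_arm --jaw '[255,255,255]' --dp '[[0,0.0002,0.0035],[0,0,0.0025],[0,0,0]]' --rotation '[[0,0,0],[0,0,0],[0,0,0]]'

```text
clock: 11.18
position: [0.5472, 0.2113, 0.0761]
tool_rot: [-2.539, 0.002, 1.451]
force: [0.3, 0.1, -0.4]
grip_width: -0.0003
```

```bash
python3 - <<'E'
from h import *
c=calibration("side");K=np.array(c["camera_matrix"]);T=np.array(c["T"])
im=grab_frame("side"); s=bot.observe(); print(s["force"])
crop=cv2.resize(cv2.convertScaleAbs(im[140:250,215:325],alpha=1.6,beta=25),(600,600),interpolation=cv2.INTER_CUBIC)
p=s["position"]; z=Rn.from_euler('xyz',s["tool_rot"]).apply([0,0,1])
for q,col in [(p-.024*z,(0,255,255)),(W(.075,.1146,.053),(0,0,255))]:
    q=T[:3,:3].T@(q-T[:3,3]); u=K@q/q[2]; cv2.circle(crop,(int((u[0]-215)*5.4545),int((u[1]-140)*5.4545)),5,col,2)
cv2.imwrite("pics/s7.png",crop)
E
```

```text
[0.7315 0.1058 0.2332]
```

View pics/s7.png

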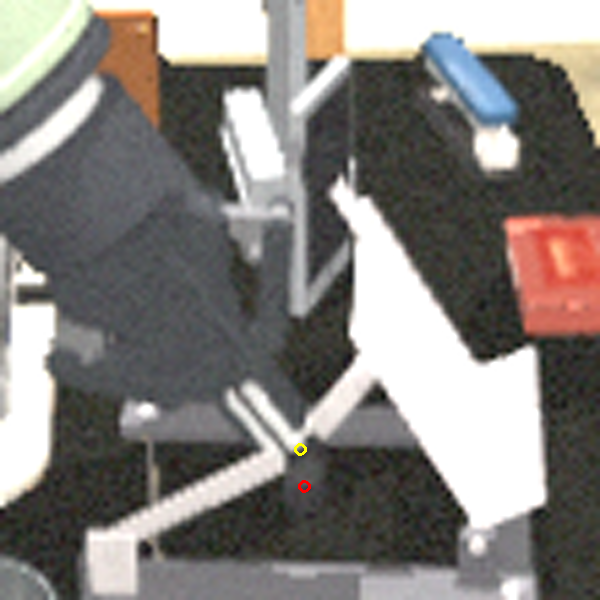

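The stay is locked: the bar end at (303,490) lies on the predicted stop, and the knee is below the straight line. I'll retreat and go over the dock.

```bash
python3 - <<'E'
from h import *
s=bot.observe(); R0=Rn.from_euler('xyz',s["tool_rot"]); z=R0.apply([0,0,1])
p1=s["position"]-.064*z; 
print(R0.inv().apply([0,0,.16])/.8/4)
a=(p1+[0,0,.16],R0); print(a[0])
rows([.54,-.50,.30],down(.095+np.pi/2),14,a)
E
```

```text
[-0.0001 -0.0283 -0.0412]
[0.5833 0.207  0.289 ]
step mm 50.60338031658073 deg 2.612487605146782
dp [[-0.0631,0.0025,-0.0028],[-0.0632,0.0017,-0.0024],[-0.0632,0.0009,-0.0021],[-0.0632,0.0,-0.0018],[-0.0632,-0.0009,-0.0015],[-0.0632,-0.0017,-0.0013],[-0.0632,-0.0026,-0.0011],[-0.0631,-0.0035,-0.001],[-0.0631,-0.0044,-0.0008],[-0.063,-0.0053,-0.0008],[-0.0629,-0.0062,-0.0007],[-0.0628,-0.0071,-0.0007],[-0.0627,-0.008,-0.0008],[-0.0626,-0.0089,-0.0009]]
rot [-0.0136, -0.0014, -0.0047] x 14
```

move_arm --jaw '[255,255,255,255,255,255,200,200,100,0]' --dp '[[0,0,-0.04],[0,0,-0.04],[0,-0.028,-0.041],[0,-0.028,-0.041],[0,-0.028,-0.041],[0,-0.028,-0.041],[-0.063,0.0025,-0.0028],[-0.063,0.0017,-0.0024],[-0.063,0.0009,-0.0021],[-0.063,0,-0.0018]]' --rotation '[[0,0,0],[0,0,0],[0,0,0],[0,0,0],[0,0,0],[0,0,0],[-0.0136,-0.0014,-0.0047],[-0.0136,-0.0014,-0.0047],[-0.0136,-0.0014,-0.0047],[-0.0136,-0.0014,-0.0047]]'

```text
clock: 12.48
position: [0.5711, 0.0042, 0.2912]
tool_rot: [-2.712, -0.012, 1.512]
force: [1.4, -0.1, -0.6]
grip_width: 0.0541
```

move_arm --jaw '[0,0,0,0,0,0,0,0,0,0]' --dp '[[-0.063,-0.0009,-0.0015],[-0.063,-0.0017,-0.0013],[-0.063,-0.0026,-0.0011],[-0.063,-0.0035,-0.001],[-0.063,-0.0044,-0.0008],[-0.063,-0.0053,-0.0008],[-0.063,-0.0062,-0.0007],[-0.063,-0.0071,-0.0007],[-0.063,-0.008,-0.0008],[-0.063,-0.0089,-0.0009]]' --rotation '[[-0.0136,-0.0014,-0.0047],[-0.0136,-0.0014,-0.0047],[-0.0136,-0.0014,-0.0047],[-0.0136,-0.0014,-0.0047],[-0.0136,-0.0014,-0.0047],[-0.0136,-0.0014,-0.0047],[-0.0136,-0.0014,-0.0047],[-0.0136,-0.0014,-0.0047],[-0.0136,-0.0014,-0.0047],[-0.0136,-0.0014,-0.0047]]'

```text
clock: 13.72
position: [0.5398, -0.5007, 0.299]
tool_rot: [-3.141, -0.0, 1.664]
force: [0.1, -0.2, -0.0]
grip_width: 0.0854
```

move_arm --jaw '[0]' --dp '[[0,0,0]]' --rotation '[[0,0,0]]'

```text
clock: 13.85
position: [0.5375, -0.5037, 0.2979]
tool_rot: [-3.139, -0.0, 1.658]
force: [0.2, 1.0, -0.6]
grip_width: 0.0852
```

```bash
python3 - <<'E'
from h import *
s=bot.observe(); print(s["position"],s["tool_rot"],s["qpos"])
c=calibration("wrist"); K=np.array(c["camera_matrix"]);T=np.array(c["T"]); print(T)
im=grab_frame("wrist"); cv2.imwrite("pics/w8f.png",im); np.savez("w8.npz",K=K,T=T)
for q,col in [(np.array([.533,-.439,.18]),(0,255,0)),(np.array([.5437,-.5437,.18]),(0,255,0)),(s["position"],(0,0,255)),([.4971,-.4548,.03],(255,0,0)),([.5088,-.5771,.03],(255,0,0))]:
    q=T[:3,:3].T@(np.array(q)-T[:3,3]); u=K@q/q[2]; print(u[:2]); cv2.circle(im,(int(u[0]),int(u[1])),4,col,1)
side=grab_frame("side"); cv2.imwrite("pics/s8f.png",side)
cv2.imwrite("pics/w8.png",np.hstack([im,cv2.resize(side[90:218,215:311],(288,384),interpolation=cv2.INTER_CUBIC)]))
E
```

```text
[ 0.5375 -0.5037  0.2979] [-3.1393 -0.0001  1.6578] [ 0.9483  0.6979 -0.5551  1.0953  0.35    1.4377  0.5426]
[[ 0.9961  0.0842  0.0255  0.5307]
 [ 0.088  -0.9464 -0.3108 -0.4246]
 [-0.002   0.3119 -0.9501  0.4696]
 [ 0.      0.      0.      1.    ]]
[259.9656 103.7197]
[261.2267 213.5557]
[258.3634 226.566 ]
[232.0922 107.5716]
[234.8425 193.5233]
```

View pics/w8.png

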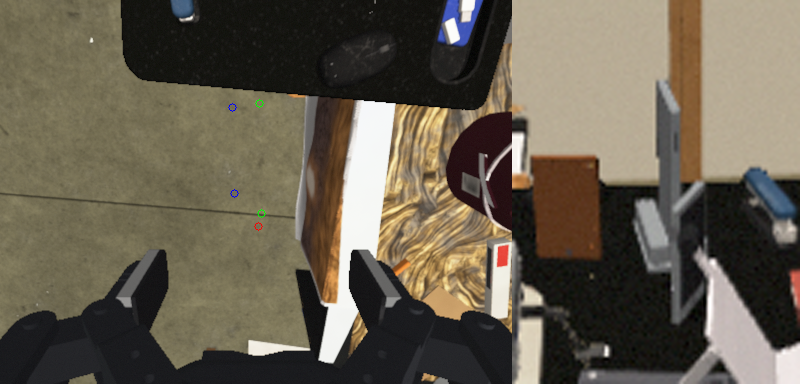

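My crop offset was wrong: I hadn't subtracted the 400 px composite shift, so I'm right of the desk edge. Recomputing.

```bash
python3 - <<'E'
from h import *
b=lambda u,v:(300+(u-400)/4.4444-.4,170+v/4.4444-.4)
for n,p,z in [("tabL",(530,202),.18),("tabR",(703,185),.18),("tabLb",(543,190),.18),("dockNL",(480,275),.03),("dockNR",(662,258),.03),("dockRL",(473,175),.034),("dockRR",(657,160),.034)]:
    print(n,onz("top",b(*p),z))
rows([.53,-.25,.36],down(.095+np.pi/2),6)
E
```

```text
tabL [ 0.5323 -0.1983  0.18  ]
tabR [ 0.5429 -0.3025  0.18  ]
tabLb [ 0.5396 -0.2062  0.18  ]
dockNL [ 0.4963 -0.1877  0.03  ]
dockNR [ 0.508  -0.3094  0.03  ]
dockRL [ 0.5628 -0.1832  0.034 ]
dockRR [ 0.5733 -0.3066  0.034 ]
step mm 42.80806660664329 deg 0.03528384601353567
dp [[0.0519,0.0027,-0.0127],[0.0519,0.0027,-0.0128],[0.0519,0.0028,-0.0128],[0.0519,0.0028,-0.0128],[0.0519,0.0028,-0.0128],[0.0519,0.0029,-0.0128]]
rot [-0.0001, -0.0001, -0.0001] x 6
```

```bash
python3 - <<'E'
from h import *
rows([.540,-.243,.30],down(.098+np.pi/2),6)
E
```

```text
step mm 42.69345755833702 deg 0.05970601120535084
dp [[0.0531,0.0049,-0.0003],[0.0531,0.005,-0.0003],[0.0531,0.005,-0.0003],[0.0531,0.0051,-0.0003],[0.0531,0.0051,-0.0003],[0.0531,0.0052,-0.0003]]
rot [-0.0001, -0.0001, -0.0003] x 6
```

move_arm --jaw '[0,0,0,0,0,0,0,0]' --dp '[[0.053,0.005,0],[0.053,0.005,0],[0.053,0.005,0],[0.053,0.005,0],[0.053,0.005,0],[0.053,0.005,0],[0,0,0],[0,0,0]]' --rotation '[[0,0,0],[0,0,0],[0,0,0],[0,0,0],[0,0,0],[0,0,0],[0,0,0],[0,0,0]]'

```text
clock: 14.95
position: [0.5405, -0.2433, 0.2991]
tool_rot: [-3.14, -0.0, 1.665]
force: [-0.3, -1.1, 0.4]
grip_width: 0.0858
```

```bash
python3 - <<'E'
from h import *
s=bot.observe(); print(s["position"],s["tool_rot"])
c=calibration("wrist"); K=np.array(c["camera_matrix"]);T=np.array(c["T"])
im=grab_frame("wrist"); cv2.imwrite("pics/w9f.png",im)
for q,col in [([.5323,-.1983,.18],(0,255,0)),([.5429,-.3025,.18],(0,255,0)),(s["position"],(0,0,255)),([.54,-.251,.18],(0,255,255)),([.4963,-.1877,.03],(255,0,0)),([.508,-.3094,.03],(255,0,0))]:
    q=T[:3,:3].T@(np.array(q)-T[:3,3]); u=K@q/q[2]; print(u[:2])
# text-mode look: mean brightness profile on coarse grid around
g=cv2.cvtColor(im,cv2.COLOR_BGR2GRAY)
print(cv2.resize(g[40:260,200:330],(26,22),interpolation=cv2.INTER_AREA))
E
```

```text
[ 0.5405 -0.2433  0.2991] [-3.1399 -0.0004  1.6647]
[254.2582 125.554 ]
[255.3129 230.2496]
[258.3899 226.5694]
[257.238  181.5408]
[229.8539 101.9869]
[232.2497 188.2295]
[[ 32  30  30  30  33  32  32  34  86 222 182  97  56  34  30  32  31  32
   38  32  30  30  30  32  30  30]
 [ 31  31  29  31  32  33  31  55 212 172  94  50  31  31  33  36  32  30
   33  34  30  32  32  35  32  30]
 [ 32  32  34  32  31  32  27  23  45  75  46  31  34  31  34  33  31  31
   31  31  33  34  30  32  30  31]
 [ 31  31  31  32  31  31  28  29  31  32  32  32  31  30  31  31  32  31
   31  31  34  32  32  30  30  33]
 [ 33  32  32  30  30  31  30  33  33  34  30  32  32  32  31  30  30  32
   32  33  33  32  32  31  31  33]
 [ 30  31  31  31  31  33  31  30  31  32  30  33  33  33  36  32  30  31
   32  32  31  36  31  30  30  31]
 [ 31  32  31  31  32  29  80 162 163 161 174 186 152 162 165 167  64  31
   32  31  31  31  32  33  32  31]
 [ 34  31  44  31  32  30  89 233 237 218 173 166 168 236 240 232  68  30
   31  32  31  32  34  31  32  31]
 [ 28  28  30  41  34  32  83 186 156 148 110 107 141 23
[... 770 characters left out ...]
30  30  30
   32  33  30  30  33  30  31  31]
 [ 25  25  26  28  28  30  31  35  31  34 167 197  86  30  30  30  30  32
   31  31  33  31  33  29  29  30]
 [ 30  30  30  30  33  31  30  33  31  34 195 225  91  31  32  32  31  32
   32  29  29  30  27  26  26  25]
 [ 32  31  31  30  31  31  30  30  31  31 147 169  69  30  31  32  31  31
   30  25  25  27  35  34  38  45]
 [ 32  30  31  32  31  30  31  31  31  30  33  30  31  31  30  31  32  30
   25  34  37  43  55  60  59  59]
 [ 58  50  51  38  40  34  30  34  30  32  29  29  30  31  30  29  32  31
   28  39  50  49  49  53  54  53]
 [141 148 149 152 154 152 154 150 142 136 127 125 118 116 112 103 107 111
   92  83  61  57  53  55  51  71]]
```

The tablet's top edge lies at u≈250–264, v≈128–229, which puts its middle near (0.540, -0.249). I'll descend and grip.

move_arm --jaw '[0,0,0,0,255,255,255,255,255,255]' --dp '[[0,0,0.06],[0,0,0.06],[0,0,0.06],[0,0,0.049],[0,0,0],[0,0,0],[0,0,0],[0,0,0],[0,0,0],[0,0,0]]' --rotation '[[0,0,0],[0,0,0],[0,0,0],[0,0,0],[0,0,0],[0,0,0],[0,0,0],[0,0,0],[0,0,0],[0,0,0]]' --squeeze 40

```text
clock: 16.25
position: [0.54, -0.2438, 0.1168]
tool_rot: [-3.14, -0.0, 1.664]
force: [-3.9, 0.5, 12.0]
grip_width: 0.0114
```

move_arm --jaw '[255,255,255,255,255]' --dp '[[0,0,0],[0,0,-0.02],[0,0,-0.06],[0,0,-0.06],[0,0,0]]' --rotation '[[0,0,0],[0,0,0],[0,0,0],[0,0,0],[0,0,0]]'

```text
clock: 16.88
position: [0.542, -0.2438, 0.232]
tool_rot: [3.138, 0.002, 1.664]
force: [-0.3, 0.3, -2.7]
grip_width: 0.0115
```

Tablet gripped at 11.5 mm and lifted clear. Next I'll measure the seat from the earlier side picture and the tablet's pose in the hand.

```bash
python3 - <<'E'
from h import *
def st(p): d=p-H; return np.array([d@Sx,d@Sy,d[2]])
def ony(px,y):
    o,d=ray("side",px); a=st(o)[1]; b=(d@Sy); return st(o+d*(y-a)/b)
f=lambda u,v:(215+u/5.4545-.4,140+v/5.4545-.4)
print("back low corner L",ony(f(475,525),.064)); print("ledge tip L",ony(f(545,495),.064)); print("ledge tip R",ony(f(535,345),-.064)); print("corner far R",ony(f(480,360),-.064))
print("rear top L",ony(f(345,340),.064)," top R",ony(f(365,195),-.064))
a=1.045; u=np.array([np.cos(a),np.sin(a)]); n=np.array([-np.sin(a),np.cos(a)])
for d in (0,.003,.006): s=.005*u+d*n; print(d,"seat",s,"tip upper",s+.028*n,"tip lower",s+.028*n-.005*u,"face top",s+.11*u)
c=calibration("wrist"); K=np.array(c["camera_matrix"]);T=np.array(c["T"]); s=bot.observe()
im=grab_frame("wrist"); cv2.imwrite("pics/w10f.png",im)
R0=Rn.from_euler('xyz',s["tool_rot"])
def pj(q): q=T[:3,:3].T@(np.array(q)-T[:3,3]); return (K@q/q[2])[:2]
top=s["position"]-R0.apply([0,0,.063])
for dx in (.045,.05,.055,-.045,-.05,-.055): print(dx,pj(top+R0.apply([dx,0,0])))
g=cv2.cvtColor(im,cv2.COLOR_BGR2GRAY)
print(g[60:340:5,[235,245,250,255,260,265,275]].T)
E
```

```text
back low corner L [0.0028 0.064  0.0015]
ledge tip L [-0.0275  0.064   0.0186]
ledge tip R [-0.0277 -0.064   0.0197]
corner far R [-0.0011 -0.064   0.0104]
rear top L [0.0609 0.064  0.0958]  top R [ 0.0562 -0.064   0.1007]
0 seat [0.0025 0.0043] tip upper [-0.0217  0.0184] tip lower [-0.0242  0.0141] face top [0.0577 0.0995]
0.003 seat [-0.0001  0.0058] tip upper [-0.0243  0.0199] tip lower [-0.0268  0.0156] face top [0.0551 0.101 ]
0.006 seat [-0.0027  0.0073] tip upper [-0.0269  0.0214] tip lower [-0.0294  0.0171] face top [0.0525 0.1025]
0.045 [258.8365 186.4665]
0.05 [258.8615 173.1136]
0.055 [258.8872 159.3851]
-0.045 [258.4799 376.6966]
-0.05 [258.4641 385.0849]
-0.055 [258.4487 393.2931]
[[ 26  25  34  33  32  34  33  38  34 186 245 246 245 241 166 165 165 164
  164 163 163 163 163 162 161 160 161 159 159  33  30  33  36  45  33  48
  150 149 150 149 149 149 149 200  66  44  44  43  41  43  40  43  43  48
   50  42]
 [ 93  35  38  33  32  32  39  33  33 231 199 204 208 138 140 140 140 143
  144 144 147 145 137 126 108 107 120 188 184 145 145 144 144 143 142 141
  139 138 137 1
[... 535 characters left out ...]

 [ 41  41  33  32  33  34  32  35  37 234 157 155 155 155 141 114 113 114
  115 113 114  68  66 115 110 116 173 229 238 237 237 160 159 159 160 159
  159 159 159 160 159 158 161 159 158 158 157 157 157 157 158 156 156 156
  156 157]
 [ 36  34  33  33  33  35  47  32  43 180 245 246 246 245 245 238 197 138
  116 114 115 115 114 115 115 115 174 230 239 239 239 160 158 159 157 159
  159 159 158 157 158 156 157 159 157 158 158 157 156 157 155 154 155 154
  155 154]
 [ 38  35  32  34  34  33  33  36  34 197 246 248 247 247 247 246 245 246
  244 244 243 243 242 241 240 240 239 238 237  31  33  32  31  33  41  48
  148 149 120 101  67  38  38  53  59  58  58  59  57  59  58  56  58 174
  175 170]]
```

```bash
cat >> h.py <<'E'
A=1.045; U=np.cos(A)*Sx+np.sin(A)*Z; N=-np.sin(A)*Sx+np.cos(A)*Z
SEAT=W(-.0014,0,.0066); FT=np.array([-.0055,0,.1068])
def place(up,out,lat=0):
    R=press(np.pi/2-A); return SEAT+up*U+(out+.006)*N+lat*Sy-R.apply(FT),R
E
python3 - <<'E'
from h import *
s=bot.observe(); R0=Rn.from_euler('xyz',s["tool_rot"])
p,R=place(.06,.012); print(p,SEAT)
rows(p+[0,0,.05],R,9,(s["position"]+[0,0,.08],R0))
print(R.inv().apply([0,0,-.05])/.8, R.inv().apply(U)/.8, R.inv().apply(N)/.8)
E
```

```text
[0.5389 0.1203 0.1959] [0.4706 0.1232 0.0426]
step mm 41.06309448323434 deg 3.6159899869766554
dp [[0.0504,0.0044,0.0088],[0.0504,0.0037,0.0089],[0.0504,0.0031,0.009],[0.0504,0.0025,0.0092],[0.0504,0.0018,0.0094],[0.0504,0.0012,0.0096],[0.0504,0.0006,0.0099],[0.0503,0.0,0.0102],[0.0502,-0.0006,0.0105]]
rot [0.0186, 0.002, 0.0074] x 9
[0.     0.0314 0.0541] [-0.    0.   -1.25] [ 0.   -1.25 -0.  ]
```

move_arm --jaw '[255,255,255,255,255,255,255,255,255,255]' --dp '[[0,0,-0.05],[0,0,-0.05],[0.0504,0.0044,0.0088],[0.0504,0.0037,0.0089],[0.0504,0.0031,0.009],[0.0504,0.0025,0.0092],[0.0504,0.0018,0.0094],[0.0504,0.0012,0.0096],[0.0504,0.0006,0.0099],[0.0503,0,0.0102]]' --rotation '[[0,0,0],[0,0,0],[0.0186,0.002,0.0074],[0.0186,0.002,0.0074],[0.0186,0.002,0.0074],[0.0186,0.002,0.0074],[0.0186,0.002,0.0074],[0.0186,0.002,0.0074],[0.0186,0.002,0.0074],[0.0186,0.002,0.0074]]'

```text
clock: 18.18
position: [0.5379, 0.0812, 0.2503]
tool_rot: [-2.667, -0.005, 1.472]
force: [0.5, -0.8, -2.7]
grip_width: 0.0118
```

move_arm --jaw '[255,255,255]' --dp '[[0.0502,-0.0006,0.0105],[0,0,0],[0,0,0]]' --rotation '[[0.0186,0.002,0.0074],[0,0,0],[0,0,0]]'

```text
clock: 18.55
position: [0.5379, 0.1199, 0.2436]
tool_rot: [-2.611, -0.0, 1.45]
force: [0.5, -0.0, -2.0]
grip_width: 0.0114
```

```bash
python3 - <<'E'
from h import *
s=bot.observe(); print(s["position"],s["force"],s["grip_width"],s["qpos"])
p,R=place(.06,.012); print(p+[0,0,.05])
p,R=place(.02,.008); rows(p,R,4)
E
```

```text
[0.5379 0.1199 0.2436] [ 0.5346 -0.0337 -2.0022] 0.011385889839233606 [ 0.1229  0.7595 -0.6297  1.2776  0.1356  1.6773 -0.6012]
[0.5389 0.1203 0.2459]
step mm 21.444859544854378 deg 0.06780370493767512
dp [[0.0002,0.0091,0.0252],[0.0002,0.0091,0.0252],[0.0002,0.0091,0.0252],[0.0002,0.009,0.0252]]
rot [-0.0004, 0.0, 0.0001] x 4
```

move_arm --jaw '[255,255,255,255,255]' --dp '[[0,0.009,0.0252],[0,0.009,0.0252],[0,0.009,0.0252],[0,0.009,0.0252],[0,0,0]]' --rotation '[[0,0,0],[0,0,0],[0,0,0],[0,0,0],[0,0,0]]'

```text
clock: 19.18
position: [0.5217, 0.121, 0.1596]
tool_rot: [-2.61, 0.0, 1.448]
force: [0.1, 0.2, -2.3]
grip_width: 0.0114
```

```bash
python3 - <<'E'
from h import *
s=bot.observe(); print(s["position"],s["force"])
p,R=place(.005,.008); rows(p,R,2)
# overlay check in side image: predicted left-side corners of tablet vs image edges
R0=Rn.from_euler('xyz',s["tool_rot"]); c=calibration("side");K=np.array(c["camera_matrix"]);T=np.array(c["T"])
im=grab_frame("side"); cv2.imwrite("pics/s11f.png",im)
def pj(q): q=T[:3,:3].T@(np.array(q)-T[:3,3]); return (K@q/q[2])[:2]
for x in (.0445,):
  for y in (-.006,.006):
    for z in (.1068,.1068-.17): print("tablet L corner",x,y,z,pj(s["position"]+R0.apply([x,y,z])))
g=cv2.cvtColor(im,cv2.COLOR_BGR2GRAY); print(g[196:236:2,288:322:2])
E
```

```text
[0.5217 0.121  0.1596] [ 0.106   0.2265 -2.3395]
step mm 7.5350294472182195 deg 0.15322282669538023
dp [[0.0009,0.0004,0.0094],[0.0009,0.0004,0.0094]]
rot [-0.0008, 0.0, -0.0001] x 2
tablet L corner 0.0445 -0.006 0.1068 [307.1456 221.1063]
tablet L corner 0.0445 -0.006 -0.0632 [271.3496 166.0357]
tablet L corner 0.0445 0.006 0.1068 [302.7795 223.0868]
tablet L corner 0.0445 0.006 -0.0632 [266.8366 168.37  ]
[[102 120  43  33  30  30  27  69  18  18   5  48  82  74  72  62  91]
 [ 98 103  97  28  29  28  29  60  91  16  13  29  69  67  69  66  67]
 [100 100 113  64  29  27  29  52 116  36  15  15  60  61  58  59  60]
 [149  96 101 123  43  29  28  47 115  44   8  12  10  18   9  12  19]
 [155 132  95 107 100  32  30  46 115  34  18 149 168  17   8  20  16]
 [169 147 104  98 113  64  25  34  89 169 231 231 224   7  13  19  21]
 [190 153 149  96 100 121  42  27 103 130 234 231 231  21  24  21  19]
 [190 183 146 128  96 103  97  32 117 135 235 233 237  27  21  18  17]
 [194 185 160 149 103 102 116  58 114 126 235 231 240  36  24  18  20]
 [154 191 187 150 148  97 101 121 117 132 232 233 237  37  20  20  14]
 [ 81 177 186 188 150 132  98 105 117 132 233 233 232  59  12  13  18]
 [ 61 127 194 188 154 150 102  98 117 138 233 233 232  65  24  24  25]
 [ 59  61 150 191 189 152 149  92 103 127 234 234 233  82  14  25  20]
 [ 18  17  57 174 186 188 149 131 133 148 231 235 234  90  22  24  22]
 [ 12   8  18 120 191 187 153 147 148 153 235 237 234 102  18  22  24]
 [ 13  15  16  18 153 190 188 150 150 149 233 236 235 124  19  19  19]
 [ 13  18   8  19  56 182 193 188 150 192 236 237 236 122  23  18  12]
 [ 18  14  10  20  19 123 193 187 231 237 237 237 237 156  23  27  26]
 [ 18  10   6  13   2  16 155 191 232 237 239 229 153  84  17  20  19]
 [ 20   5  11  14  16  15  55 177 230 220 145  85  22  19  23  20  25]]
```

Prediction and image agree within about 2 px. I'll lower it gently.

move_arm --jaw '[255,255,255,255]' --dp '[[0.0009,0.0004,0.0094],[0.0009,0.0004,0.0094],[0,0.006,0],[0,0,0]]' --rotation '[[0,0,0],[0,0,0],[0,0,0],[0,0,0]]'

```text
clock: 19.73
position: [0.5186, 0.1244, 0.1444]
tool_rot: [-2.609, -0.0, 1.45]
force: [-7.5, 0.6, -1.2]
grip_width: 0.0114
```

move_arm --jaw '[255,255,255]' --dp '[[0,0,0.003],[0,0,0.0025],[0,0,0]]' --rotation '[[0,0,0],[0,0,0],[0,0,0]]'

```text
clock: 20.1
position: [0.5167, 0.1246, 0.1411]
tool_rot: [-2.61, -0.0, 1.45]
force: [-6.7, 0.7, 2.5]
grip_width: 0.0109
```

move_arm --jaw '[255,255,255]' --dp '[[0,-0.0015,0.0025],[0,0,0.002],[0,0,0]]' --rotation '[[0,0,0],[0,0,0],[0,0,0]]'

```text
clock: 20.48
position: [0.516, 0.1248, 0.1407]
tool_rot: [-2.615, -0.001, 1.448]
force: [5.2, -5.8, 32.1]
grip_width: 0.0119
```

```bash
python3 - <<'E'
from h import *
s=bot.observe(); F=s["force"]+[0,0,2.]; print(s["position"],F@U,F@N,F@Sy)
R0=Rn.from_euler('xyz',s["tool_rot"]); d=s["position"]+R0.apply(FT)-SEAT; print("foot up/out/lat",d@U,d@N-.006,d@Sy)
E
```

```text
[0.516  0.1248 0.1407] 32.42471904088995 12.046247030758614 -5.133749809069472
foot up/out/lat 0.0005536647586377773 0.004489597980275612 0.001811273998509188
```

move_arm --jaw '[255,255,115,115,115]' --dp '[[0,0,-0.0025],[0,0,0],[0,0,0],[0,0,0],[0,0,0]]' --rotation '[[0,0,0],[0,0,0],[0,0,0],[0,0,0],[0,0,0]]'

```text
clock: 21.1
position: [0.5155, 0.1247, 0.1398]
tool_rot: [-2.612, -0.001, 1.45]
force: [0.6, -0.3, -1.0]
grip_width: 0.0468
```

move_arm --jaw '[115,115,115,115,115]' --dp '[[0,0,-0.02],[0,0,-0.05],[0,0,-0.06],[0,0,-0.06],[0,0,0]]' --rotation '[[0,0,0],[0,0,0],[0,0,0],[0,0,0],[0,0,0]]'

```text
clock: 21.72
position: [0.5939, 0.1156, 0.2743]
tool_rot: [-2.616, -0.003, 1.448]
force: [-0.1, 0.7, -0.1]
grip_width: 0.0468
```

```bash
python3 - <<'E'
from h import *
print(bot.observe()["force"])
a=grab_frame("side"); b=grab_frame("top"); c=grab_frame("wrist")
A1=cv2.resize(a[130:250,215:335],(440,440),interpolation=cv2.INTER_CUBIC); B=cv2.resize(b[160:260,165:265],(350,350),interpolation=cv2.INTER_CUBIC)
C=np.zeros((590,800,3),np.uint8); C[:440,:440]=A1; C[:350,445:795]=B; C[350:590,470:790]=cv2.resize(c,(320,240)); 
C[445:590,0:440]=cv2.resize(b[100:300,125:405],(440,314))[60:205]
cv2.imwrite("pics/fin.png",C)
E
```

```text
[-0.1387  0.7018 -0.1027]
```

View pics/fin.png

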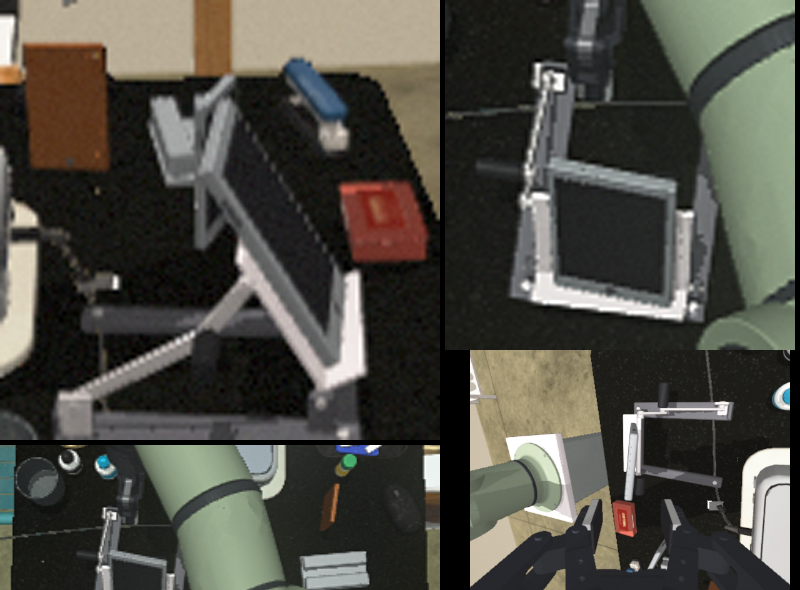

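The picture shows the tablet on the ledge, centred, with the screen out and the home mark at the bottom (608,290). The stay is still below its dead centre line, and the arm is clear. Handing in.

```bash
python3 -c "
from workcell import workorder,bot
print(bot.observe()['clock']); print(workorder.job_done())"
```

```text
21.875
the job is handed in; nothing more can be done
None
```

The stand is open and locked, the tablet is on it, and I handed the job in at about 22 s of the 64 s allowed; no verdict came back.

- **Stand:** I raised the panel by its tab to about 0.87 rad. I then pressed the bar along its arc, and it snapped to its predicted stop. A last picture still shows the stay past dead centre.
- **Tablet:** It sits on the ledge about 2 mm off the middle by the arm's reading. Its back lies along the panel, with the screen out and the right way up. At release the force on the tool was near zero, and the arm is clear.
- **Other things on the desk:** I never touched any of them. The last picture shows the ones it covers in place, but the arm hid part of the desk.

**Checks that disagreed or failed**
- **Fingertips:** They ended about 24 mm short of the reported TCP. The first pinch therefore closed on nothing above the tab, and I corrected for this afterwards.
- **Crop slip:** A mistake of mine in reading a crop sent the arm past the right edge of the desk once, touching nothing.
- **Ledge contact:** The tablet met the ledge with about 32 N before I backed off and released it.

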